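# Seat the die and present the lever of a bag-closing press

### The job

We are putting the bag-closing press back together: first push the die in the press's anvil boss down until it is fully home, then pick the lever up by its balance point and bring it over the press, its eye above the middle of the clevis and its heavy head above the die. Finish there still holding it: level, still, about 5 cm clear above the clevis cheeks and touching nothing else, so that a colleague can guide it down onto its pin. Leave everything else on the bench where it is.

Things in the scene. Friction and masses are not known exactly. Their poses are not given: they have to be found in the camera images.
- press: Bench press without its lever, fixed: grey base plate 230 x 84 x 12 mm; on it a clevis (two upright round-topped cheeks, 40 mm long, 28 mm apart, 52 mm over all, tops 85 mm above the bench) and a steel anvil boss (diameter 48 mm, top at 40 mm). Origin: on the bench under the clevis; z up; boss 130 mm along -x, towards the robot, within 0.4 rad; y across the cheeks.
- clevis (a point): Midway between the two cheek tops of the press, 85 mm above the bench (axes as press).
- die_top (a point): Centre of the top of the steel die, a disc 36 mm across and 8 mm thick on a 22 mm shank that plugs straight down into the anvil boss. Top 55 mm above the bench when fully proud, 48 mm when fully seated (disc resting on the boss).
- die (a joint): How far the die is pushed down into the boss, m: 0 = 7 mm proud, 0.007 = seated on a hard stop. Starts at 0 to 0.003. Stiff push fit: about 4 N slides it and it stays where left; 10 to 15 N shows it is home.
- lever: Loose cast aluminium lever, 0.35 to 0.7 kg, 306 mm long: heavy head block (42 x 42, 50 mm tall) centred at x = -130 mm, straight bar 16 mm wide, 22 mm tall, pivot eye (40 mm across, 18 mm wide) at x = 0, black ball knob (50 mm) at x = +130 mm. Lies on head and knob, bar's middle 25 mm up; head towards the robot within 0.6 rad. Origin under the eye, on the underside plane; z up.
- balance (a point): The lever's balance point (centre of mass): on the bar's middle line, 65 mm from the eye's centre towards the head, halfway to the head's centre, 25 mm above the underside. Bare bar, 16 mm wide, for over 40 mm to either side.
- eye (a point): Centre of the lever's pivot eye, 25 mm above its underside.
- head (a point): Centre of the lever's head block, 25 mm above its underside.
- spare_die: A loose spare steel die between press and lever, standing upside down: disc 36 mm across, 24 mm tall; origin at its underside. Not needed.
- hex_key: L-shaped steel hex key, 75 x 26 mm, 8 mm thick, between press and lever; origin at its underside. Not needed.
- wrench: A wrench lying to the left. Not needed.
- phone: A black phone 150 x 72 x 9 mm at the right. Not needed.
- tape_roll: A cardboard-coloured roll, 100 mm across, 48 mm tall, at the right. Not needed.
- card_pad: A pad of header cards 122 x 87 x 25 mm at the left. Not needed.
Mind the look-alikes: they are no part of the job. What is shaped like the press but purple is not meant.

How it is judged:
On the way, in this order (a step that is already met when the one before it is completed fails the run):
1. the die is fully home in the boss (value of joint die above 0.006 m), for 0.2 s.
2. the lever is lifted clear of the bench (height (world z) of balance above 0.08 m), for 0.1 s.
At the end, for the whole second after the job is handed in: Die in by 6 of 7 mm; lever held in the fingers within 25 mm (along the bar) of its balance point, tilt under 0.1 rad, eye within 20 mm of clevis middle and head within 20 mm of die in plan, underside 20 to 100 mm above the cheeks, off the press, still (under 0.03 m/s, 0.15 rad/s) (value of joint die above 0.006 m and angle between lever's own z axis and vertical below 0.1 rad and horizontal distance between eye and clevis below 0.02 m and horizontal distance between head and die_top below 0.02 m and z of eye in the frame of clevis between 0.045 and 0.125 m and x of the grasp point in the frame of lever between -0.09 and -0.04 m and contact force between lever and the fingers above 1 N and contact force between lever and press below 0.1 N and linear speed of lever below 0.03 m/s and angular speed of lever below 0.15 rad/s); the arm keeps its last pose, push and grip.
It fails at once if another thing on the bench is moved by more than 20 mm (distance of any of spare_die, hex_key, wrench, phone, tape_roll, card_pad from where it was at the start of the episode above 0.02 m).
It also fails if it takes over 48 s, if anything falls off the work surface, if the arm or the gripper's body presses on something with over 40 N, if the wrist force passes 120 N, or if a joint passes its speed limit or range.

### The arm

A 6-joint arm with a two-finger parallel gripper is mounted at the origin on the work surface. World frame = base frame: x ahead of the robot, y to its left, z up, the work surface at z = 0. Lengths are in m, angles in rad, forces in N, time in s.
With the tool pointing down it reaches from about 0.35 to 0.775 m from the base axis. Payload 5.5 kg.
Tool frame: the origin (TCP) lies midway between the tips of the shut fingers; the grasp point (between the pads) lies 19 mm behind it (env.tcp_to_grasp is the distance from the TCP to the grasp point, in m); z points along the fingers, y is the direction in which the jaws open and shut (so a half turn about z gives the same grasp; the last joint's range is limited). The gripper opens to 85 mm and grips with 20 to 120 N. Pads are 22 mm wide; open, the fingers measure 114 mm over their backs; the gripper's body (76 mm by 85 mm) begins 54 mm behind the grasp point. The pads swing forward as they close: fully open they stand 13 mm farther back than shut.
Start: joints at [-1.256, 0.313, 0.046, 1.304, 0, 1.431], TCP at [0.253, -0.517, 0.231] pointing down, gripper open.
Joint ranges: [-2.76, 2.76], [-0.86, 1.69], [-1.03, 1.26], [-2.2, 2.34], [-1.47, 1.5], [-3.14, 3.14]. Speed limits (rad/s): [2.57, 2.57, 3.14, 3.14, 3.14, 3.14].

### API

Orientations are given as a unit quaternion [w, x, y, z].
In Python, from workcell import get_state, viewer, hand_in, finder, env gives the robot as it stands.
- The arm moves only by the tool arm_command, never from a script. Its argument "motion" is a list of rows, each an object of numbers: "x", "y", "z": the shift along the tool's x, y, z in mm; "rx", "ry", "rz": the turn, a rotation vector about the tool's x, y, z in degrees; "hand": the closure, from -1 (fully open) to 1 (shut). A call has 1 to 10 rows; each row is the pose to reach, as a shift and turn from the pose commanded when the call began, along the tool's axes at that moment; what a row does not reach only later rows make up. A row lasts 1/8 s, in which the tool goes at most 62.5 mm and 10.7 degrees, less where a joint would pass 70% of its speed; a pose out of reach is approached as far as the arm can. A call with a gripper value outside its range is refused whole. The fingers move at their own pace and stop on an object; "force" is the grip in N (left out, the last holds). Time passes only in rows, so rows that repeat a pose let the fingers close. It gives the time, the measured TCP pose, the force and the opening at its end, in the units of the state.
- get_state(): the state, without advancing time (a new reading comes with each control period).
- viewer.read_camera(name): name is "scene" or "side" or "wrist"; returns a dict with "image" (384x512x3 uint8, red, green, blue), "z_map" (384x512 float32, m along the optical axis (not along the pixel's ray), 0 where there is no reading), "intrinsics" (3x3 intrinsics, pixels), "rvec" (rotation vector, rad) and "tvec" (3), from world to camera coordinates, as OpenCV has them. Camera axes: x right, y down, z forward; pixel columns grow to the right and rows downward; lengths in m; the calibration is good to about 2 mm. A picture is of the moment at which its call begins.
- hand_in(): hands the job in, once; it reports no verdict.
Trained networks look in a picture, given as the dict that the camera call returned (one of the last four; its "shot" number tells which), for a name from the list of things; names that differ only in an ending like _2 or _b are one class to them, and where a whole thing is asked for, a point or a joint stands for the part that bears it (a point fixed in the world has none). Each returns a list of dicts, best first, with "score" (0 to 1); they miss things now and then, are a little off and sometimes report something else, mostly with a low value. They report only what shows in the picture. A call takes as long as a camera call. They do not tell look-alikes from the thing itself.
- finder.find_in(picture, query): "at" ([column, row] in pixels, amid what is visible of it).
- finder.masks_of(picture, query): "region" (384x512 bool, what is visible of it) and "at" ([column, row] in pixels, amid what is visible of it).
The state is a dict: "clock": time; "joint_pos": joint angles; "qvel": joint speeds; "tau": joint torques, N m; "tcp_pos": TCP position; "orientation": TCP orientation; "wrist_force": force on the tool from outside, world axes, zero at the start; "ft_torque": the same for the moment, N m; "finger_gap": finger opening in m.
Only numpy, scipy, OpenCV 4.12 (cv2) and the standard library are available. Lean on these libraries where they do the work, as an engineer would, in place of code of your own. Each camera call takes 0.05 s, during which the arm holds its last target.

## Working session

There is one attempt and no reset: what is moved stays moved. The work goes in short steps, Python scripts to look and compute and a tool call to move; the robot and the scene stay as the last step left them, time stands still between calls to the robot, and variables do not carry over. Pictures are saved under pics/ and viewed, and the job is handed in when it is done.

Besides the shell and the picture viewer there is one more tool, called by a JSON object that holds its "method" and its "body", one argument or row to a line. arm_command: Moves the arm, as the interface text tells. Its arguments: {"type":"object","properties":{"motion":{"type":"array","items":{"type":"object","properties":{"x":{"type":"number"},"y":{"type":"number"},"z":{"type":"number"},"rx":{"type":"number"},"ry":{"type":"number"},"rz":{"type":"number"},"hand":{"type":"number"}}}},"force":{"type":"number"}},"required":["motion"]}

```bash
mkdir -p pics; cat > h.py <<'E'
import numpy as np, cv2
from scipy.spatial.transform import Rotation as R
from workcell import get_state, viewer, hand_in, finder, env
def save(im,name): cv2.imwrite('pics/'+name,im[:,:,::-1])
def ext(p):
    Rm=cv2.Rodrigues(np.array(p['rvec'],float))[0]; return Rm,np.array(p['tvec'],float).ravel()
def cloud(p):
    K=np.array(p['intrinsics']);z=p['z_map'];v,u=np.mgrid[:z.shape[0],:z.shape[1]]
    c=np.stack([(u-K[0,2])/K[0,0]*z,(v-K[1,2])/K[1,1]*z,z],-1)
    Rm,t=ext(p); w=(c-t)@Rm; w[z<=0]=np.nan; return w
def rayplane(p,uv,h):
    K=np.array(p['intrinsics']);Rm,t=ext(p)
    d=Rm.T@np.array([(uv[0]-K[0,2])/K[0,0],(uv[1]-K[1,2])/K[1,1],1]); o=-Rm.T@t
    return o+d*(h-o[2])/d[2]
def proj(p,X):
    K=np.array(p['intrinsics']);Rm,t=ext(p); c=Rm@np.array(X)+t; q=K@c; return q[:2]/q[2]
E
python3 - <<'E'
from h import *
s=get_state();print({k:np.round(v,3) for k,v in s.items()})
for n in ['scene','side']:
    p=viewer.read_camera(n); save(p['image'],n+'0.png'); Rm,t=ext(p); print(n,-Rm.T@t)
    np.savez('pics/'+n+'0.npz',**p)
    for q in ['press','lever','die_top','eye','head','balance','clevis','spare_die','hex_key']:
        try: print(q,[(np.round(d['at']),round(d['score'],2)) for d in finder.find_in(p,q)][:4])
        except Exception as e: print(q,e)
E
```

```text
{'clock': np.float64(0.0), 'joint_pos': array([-1.256,  0.314,  0.045,  1.304,  0.   ,  1.431]), 'qvel': array([ 0.002, -0.001,  0.001, -0.001,  0.002, -0.   ]), 'tau': array([-1.0000e-03, -4.8063e+01,  2.9853e+01,  2.0000e-02, -0.0000e+00,
       -0.0000e+00]), 'tcp_pos': array([ 0.252, -0.516,  0.23 ]), 'orientation': array([-0.001,  0.974,  0.225, -0.   ]), 'wrist_force': array([ 0.082, -0.207,  0.08 ]), 'ft_torque': array([-0.05 ,  0.034,  0.019]), 'finger_gap': np.float64(0.085)}
scene [1.09278448 0.26875135 1.13660635]
press [(array([383., 219.]), 0.89), (array([157., 124.]), 0.82), (array([256., 128.]), 0.79), (array([233., 211.]), 0.58)]
lever [(array([318., 270.]), 0.75)]
die_top [(array([246., 190.]), 0.64), (array([319., 266.]), 0.63), (array([399., 197.]), 0.41)]
eye [(array([318., 268.]), 0.98)]
head [(array([315., 263.]), 0.73)]
balance [(array([316., 267.]), 0.57)]
clevis [(array([231., 208.]), 0.77), (array([159., 124.]), 0.62), (array([247., 191.]), 0.28)]
spare_die [(array([279., 227.]), 0.52), (array([200., 156.]), 0.5), (array([316., 268.]), 0.37)]
hex_key [(array([156., 201.]), 0.17)]
side [0.11655215 1.04393624 0.9833609 ]
press [(array([276., 289.]), 0.74), (array([290., 139.]), 0.69), (array([240., 190.]), 0.59), (array([192., 213.]), 0.19)]
lever [(array([205., 243.]), 0.96)]
die_top [(array([297., 283.]), 0.6), (array([256., 192.]), 0.38)]
eye [(array([202., 240.]), 0.73)]
head [(array([203., 241.]), 0.88)]
balance [(array([207., 244.]), 0.68)]
clevis [(array([296., 139.]), 0.74), (array([235., 194.]), 0.69), (array([271., 287.]), 0.66)]
spare_die [(array([205., 242.]), 0.75), (array([234., 220.]), 0.38)]
hex_key [(array([198., 214.]), 0.54)]
```

View pics/scene0.png

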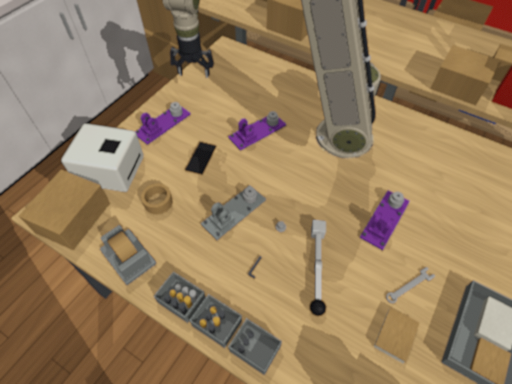

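View pics/side0.png

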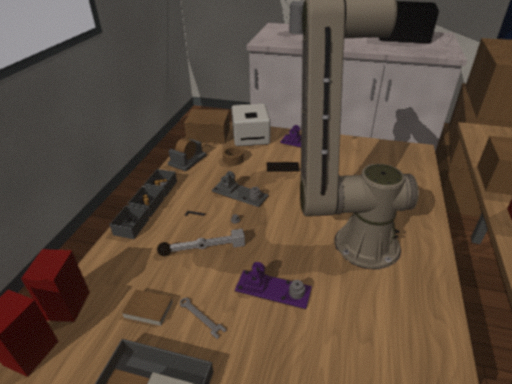

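The presses in the scene view are grey at (233,211) and purple at (383,219), (162,122) and (257,131). The grey one fits the description. The lever lies from its head at (318,227) to its knob at (318,307). The spare die is at (280,226) and the hex key at (255,266). Next: an enlarged crop and depth measurements.

```bash
python3 - <<'E'
from h import *
p=dict(np.load('pics/scene0.npz')); im=p['image']
save(cv2.resize(im[170:330,180:350],None,fx=4.4,fy=3.7,interpolation=cv2.INTER_CUBIC)[:600,:800],'crop0.png')
for n,box in [('scene',(195,265,180,245)),('side',(205,275,165,210))]:
    p=dict(np.load(f'pics/{n}0.npz')); w=cloud(p)
    a,b,c,d=box; W=w[c:d,a:b].reshape(-1,3); W=W[~np.isnan(W[:,2])]
    for lo,hi in [(.008,.016),(.036,.044),(.046,.058),(.07,.09)]:
        q=W[(W[:,2]>lo)&(W[:,2]<hi)]; print(n,lo,len(q),q.mean(0).round(4),q.min(0).round(3),q.max(0).round(3))
    np.save(f'pics/{n}_press.npy',W)
for n,box in [('scene',(300,335,210,320)),('side',(150,255,222,262))]:
    p=dict(np.load(f'pics/{n}0.npz')); w=cloud(p)
    a,b,c,d=box; W=w[c:d,a:b].reshape(-1,3); W=W[W[:,2]>.012]
    print(n,'lever',len(W),W.min(0).round(3),W.max(0).round(3))
    for lo,hi in [(.02,.03),(.03,.04),(.042,.06)]:
        q=W[(W[:,2]>lo)&(W[:,2]<hi)]; print(lo,len(q),q.mean(0).round(4))
    c0=W[:,:2].mean(0); u=np.linalg.svd(W[:,:2]-c0)[2][0]; 
    if u[0]<0:u=-u
    s=(W[:,:2]-c0)@u; print('axis',u,np.arctan2(u[1],u[0]),s.min(),s.max(),c0+u*s.min(),c0+u*s.max())
E
```

```text
scene 0.008 803 [ 0.5367 -0.1647  0.0122] [ 0.413 -0.237  0.008] [ 0.651 -0.104  0.016]
scene 0.036 83 [ 0.5085 -0.1577  0.04  ] [ 0.436 -0.209  0.036] [ 0.611 -0.128  0.044]
scene 0.046 125 [ 0.5098 -0.1625  0.0521] [ 0.442 -0.208  0.046] [ 0.611 -0.136  0.057]
scene 0.07 113 [ 0.5881 -0.1822  0.0792] [ 0.565 -0.211  0.07 ] [ 0.611 -0.155  0.089]
side 0.008 384 [ 0.5118 -0.1648  0.011 ] [ 0.408 -0.399  0.008] [ 0.647 -0.101  0.016]
side 0.036 55 [ 0.5081 -0.1536  0.0395] [ 0.435 -0.201  0.036] [ 0.608 -0.127  0.044]
side 0.046 78 [ 0.5105 -0.1598  0.051 ] [ 0.441 -0.2    0.046] [ 0.609 -0.131  0.058]
side 0.07 63 [ 0.5791 -0.1781  0.0774] [ 0.56  -0.208  0.07 ] [ 0.601 -0.151  0.086]
scene lever 852 [0.426 0.082 0.013] [0.71  0.25  0.056]
0.02 56 [0.5785 0.165  0.0252]
0.03 397 [0.5928 0.1787 0.0359]
0.042 318 [0.5567 0.1618 0.0478]
axis [0.89462319 0.44682138] 0.46320914965583704 -0.16102071634235274 0.1469334860633089 [0.43209116 0.09814378] [0.70759413 0.2357443 ]
side lever 801 [0.422 0.088 0.012] [0.704 0.253 0.053]
0.02 191 [0.566  0.1821 0.0252]
0.03 305 [0.5706 0.179  0.0347]
0.042 166 [0.5241 0.1525 0.0471]
axis [0.89290326 0.45024856] 0.46704369275240065 -0.1467633965474362 0.15769537235885073 [0.42729855 0.10820183] [0.69915078 0.24528395]
```

View pics/crop0.png

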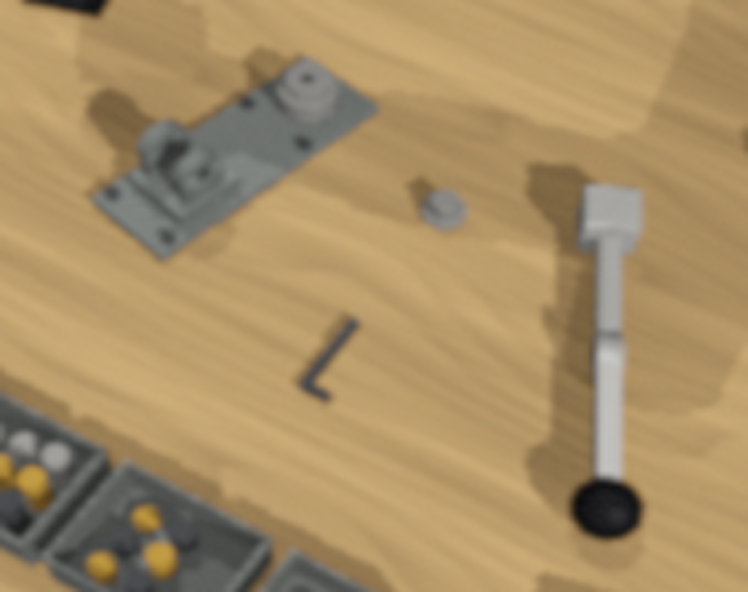

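```bash
python3 - <<'E'
from h import *
for n in ['scene','side']:
    W=np.load(f'pics/{n}_press.npy')
    q=W[(W[:,2]>.047)&(W[:,2]<.06)&(W[:,0]<.5)]
    # die disc: circle via minEnclosing on pts
    print(n,'die',len(q),q.mean(0).round(4),np.median(q[:,2]),(q.min(0)+q.max(0))/2,np.ptp(q,axis=0))
    q=W[(W[:,2]>.065)]; r=cv2.minAreaRect(q[:,:2].astype(np.float32)); print('cheeks',len(q),q[:,2].max(),q.mean(0),r)
    q=W[(W[:,2]>.009)&(W[:,2]<.016)&(W[:,1]>-.25)]; r=cv2.minAreaRect(q[:,:2].astype(np.float32)); print('base',r)
    q=W[(W[:,2]>.0095)&(W[:,1]>-.25)];r=cv2.minAreaRect(q[:,:2].astype(np.float32)); print('all',r)
# lever: per-camera features
for n,box in [('scene',(300,335,210,320)),('side',(150,255,222,262))]:
    p=dict(np.load(f'pics/{n}0.npz')); w=cloud(p)
    a,b,c,d=box; W=w[c:d,a:b].reshape(-1,3); W=W[W[:,2]>.012]
    # bar top z .033-.039
    hd=W[(W[:,2]>.045)&(W[:,0]<.5)]; kn=W[(W[:,0]>.66)]
    print(n,'headtop',len(hd),hd.mean(0),cv2.minAreaRect(hd[:,:2].astype(np.float32)))
    print('knob top',kn[kn[:,2]>.044].mean(0))
    # sphere fit r=25
    from scipy.optimize import least_squares
    k2=kn[kn[:,2]>.03]
    f=least_squares(lambda c:np.linalg.norm(k2-c,axis=1)-.025,[.69,.24,.025],loss='soft_l1',f_scale=.002); print('knob',f.x,f.cost)
    bt=W[(W[:,2]>.032)&(W[:,2]<.039)&(W[:,0]>.47)&(W[:,0]<.54)]; print('bartop',len(bt),bt.mean(0))
E
```

```text
scene die 74 [ 0.4597 -0.1522  0.0525] 0.05243456205030332 [ 0.45914878 -0.15277755  0.05183459] [0.03496226 0.03313563 0.00953866]
cheeks 134 0.08866629547358551 [ 0.58785491 -0.18148884  0.07729156] ((0.5854196548461914, -0.18282437324523926), (0.05417997017502785, 0.0405980609357357), 77.38194274902344)
base ((0.5326598286628723, -0.16987931728363037), (0.08637465536594391, 0.23077186942100525), 76.53115844726562)
all ((0.5328459739685059, -0.16934020817279816), (0.08685404807329178, 0.23082339763641357), 76.335205078125)
side die 42 [ 0.4557 -0.1481  0.0505] 0.050485671670170415 [ 0.45527843 -0.14880186  0.05186133] [0.02928299 0.03478718 0.00905875]
cheeks 81 0.08553631075767494 [ 0.58071781 -0.17772598  0.07517384] ((0.5829623937606812, -0.17969219386577606), (0.05839091166853905, 0.040164120495319366), 80.40323638916016)
base ((0.5278087854385376, -0.165339857339859), (0.08720613270998001, 0.23058460652828217), 77.89630889892578)
all ((0.5278668403625488, -0.16506905853748322), (0.0866522416472435, 0.23058460652828217), 77.89631652832031)
scene headtop 153 [0.4525644  0.11028004 0.04968641] ((0.45171433687210083, 0.1088201105594635), (0.04493413865566254, 0.041825659573078156), 25.53476333618164)
knob top [0.68545911 0.22640284 0.0475566 ]
knob [0.68327366 0.225731   0.02528599] 0.00023207532962533033
bartop 96 [0.50544534 0.13533302 0.03593533]
side headtop 95 [0.44747009 0.11288186 0.04851603] ((0.44810888171195984, 0.1119219958782196), (0.040478695183992386, 0.04727740213274956), 26.618581771850586)
knob top [0.6795703  0.22981538 0.0465609 ]
knob [0.68106995 0.22751518 0.02323947] 0.00014863402377979495
bartop 65 [0.50489124 0.1410334  0.03472064]
```

```bash
cat >> h.py <<'E'
def rel(target,yaw=None,s=None,level=True):
    """shift (tool mm) and turn (deg rotvec) from the measured pose to a tool-down pose"""
    s=s or get_state(); q=np.array(s['orientation']); Rt=R.from_quat(q[[1,2,3,0]])
    d=Rt.inv().apply(np.array(target)-s['tcp_pos'])*1000
    x=Rt.as_matrix()[:,0]; y0=np.arctan2(x[1],x[0]); yaw=y0 if yaw is None else yaw
    Rg=R.from_matrix(np.array([[np.cos(yaw),np.sin(yaw),0],[np.sin(yaw),-np.cos(yaw),0],[0,0,-1]]))
    return d.round(1),np.degrees((Rt.inv()*Rg).as_rotvec()).round(1),round(y0,3)
E
python3 - <<'E'
from h import *
print(rel([.458,-.151,.18],2.92))
E
```

```text
(array([ 345.1, -238.2,   51.3]), array([  -0. ,    0. , -141.2]), np.float64(0.455))
```

{"method": "arm_command", "body": {
  "motion": [
    {"x": 60, "y": -40, "z": 5, "rz": -10, "hand": 1},
    {"x": 120, "y": -80, "z": 10, "rz": -20, "hand": 1},
    {"x": 170, "y": -115, "z": 20, "rz": -30, "hand": 1},
    {"x": 220, "y": -150, "z": 30, "rz": -40, "hand": 1},
    {"x": 270, "y": -185, "z": 40, "rz": -50, "hand": 1},
    {"x": 310, "y": -215, "z": 50, "rz": -60, "hand": 1},
    {"x": 345, "y": -238, "z": 51, "rz": -70, "hand": 1},
    {"x": 345, "y": -238, "z": 51, "rz": -80, "hand": 1},
    {"x": 345, "y": -238, "z": 51, "rz": -90, "hand": 1},
    {"x": 345, "y": -238, "z": 51, "rz": -100, "hand": 1}
  ]
}}

```text
invalid input at $.motion[0]: expected keys x, y, z, rx, ry, rz, hand
```

{"method": "arm_command", "body": {
  "motion": [
    {"rz": -10, "hand": 1},
    {"rz": -20, "hand": 1},
    {"rz": -30, "hand": 1},
    {"rz": -41, "hand": 1},
    {"rz": -41, "hand": 1},
    {"rz": -41, "hand": 1}
  ]
}}

```text
invalid input at $.motion[0]: expected keys x, y, z, rx, ry, rz, hand
```

```bash
python3 - <<'E'
from h import *
p=viewer.read_camera('wrist'); s=get_state()
print(s['clock'],s['tcp_pos'].round(4),s['joint_pos'].round(2),np.round(s['wrist_force'],2),s['finger_gap'])
np.savez('pics/w1.npz',**p); im=cv2.resize(p['image'],None,fx=1.5,fy=1.5); save(im,'w1.png')
Rm,t=ext(p);print('cam',(-Rm.T@t).round(3))
for q in ['die_top','press']: print(q,[(np.round(d['at']),round(d['score'],2)) for d in finder.find_in(p,q)][:4])
print('tcp proj',proj(p,s['tcp_pos']),proj(p,[.458,-.151,.052]),proj(p,[.584,-.181,.085]))
w=cloud(p);W=w.reshape(-1,3);W=W[~np.isnan(W[:,2])]
m=(W[:,2]>.048)&(W[:,2]<.06)&(np.hypot(W[:,0]-.458,W[:,1]+.151)<.04)
q=W[m];print(len(q));
if len(q): print(q.mean(0),np.median(q[:,2]),cv2.minEnclosingCircle(q[:,:2].astype(np.float32)))
E
```

```text
1.05 [ 0.2526 -0.5166  0.2314] [-1.26  0.31  0.05  1.3   0.    1.43] [ 0.09 -0.19  0.68] 0.08556619439919665
cam [ 0.315 -0.487  0.375]
die_top [(array([352., 212.]), 0.95)]
press [(array([ 60., 136.]), 0.58), (array([396., 134.]), 0.57)]
tcp proj [249.64194679 246.13178037] [ -68.92776682 -282.10866259] [ -29.08822516 -598.15574278]
0
```

View pics/w1.png

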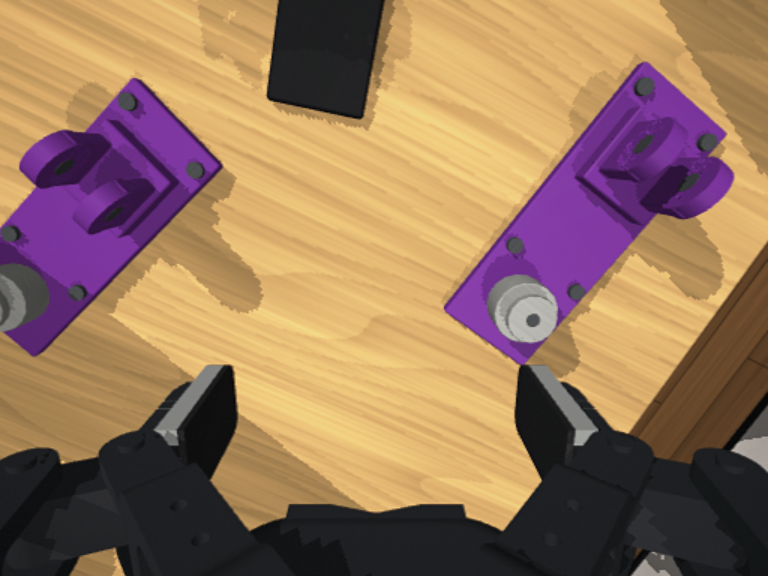

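The calls were refused because each row needs all the keys, so the arm has not moved. The wrist view shows only two purple look-alikes and the phone. Sending the moves again with every key.

{"method": "arm_command", "body": {
  "motion": [
    {"x": 60, "y": -40, "z": 5, "rx": 0, "ry": 0, "rz": -10, "hand": 1},
    {"x": 120, "y": -80, "z": 10, "rx": 0, "ry": 0, "rz": -20, "hand": 1},
    {"x": 170, "y": -115, "z": 20, "rx": 0, "ry": 0, "rz": -30, "hand": 1},
    {"x": 220, "y": -150, "z": 30, "rx": 0, "ry": 0, "rz": -40, "hand": 1},
    {"x": 270, "y": -185, "z": 40, "rx": 0, "ry": 0, "rz": -50, "hand": 1},
    {"x": 310, "y": -215, "z": 50, "rx": 0, "ry": 0, "rz": -60, "hand": 1},
    {"x": 345, "y": -238, "z": 51, "rx": 0, "ry": 0, "rz": -70, "hand": 1},
    {"x": 345, "y": -238, "z": 51, "rx": 0, "ry": 0, "rz": -80, "hand": 1},
    {"x": 345, "y": -238, "z": 51, "rx": 0, "ry": 0, "rz": -90, "hand": 1},
    {"x": 345, "y": -238, "z": 51, "rx": 0, "ry": 0, "rz": -100, "hand": 1}
  ]
}}

```text
clock: 2.4
tcp_pos: [0.4581, -0.1508, 0.1803]
orientation: [0.0, 0.451, 0.893, -0.0]
wrist_force: [-0.7, -0.1, -1.0]
finger_gap: 0.0001
```

{"method": "arm_command", "body": {
  "motion": [
    {"x": 0, "y": 0, "z": 0, "rx": 0, "ry": 0, "rz": -10, "hand": 1},
    {"x": 0, "y": 0, "z": 0, "rx": 0, "ry": 0, "rz": -20, "hand": 1},
    {"x": 0, "y": 0, "z": 0, "rx": 0, "ry": 0, "rz": -30, "hand": 1},
    {"x": 0, "y": 0, "z": 0, "rx": 0, "ry": 0, "rz": -41, "hand": 1},
    {"x": 0, "y": 0, "z": 0, "rx": 0, "ry": 0, "rz": -41, "hand": 1},
    {"x": 0, "y": 0, "z": 0, "rx": 0, "ry": 0, "rz": -41, "hand": 1}
  ]
}}

```text
clock: 3.15
tcp_pos: [0.458, -0.1513, 0.1803]
orientation: [0.0, 0.114, 0.993, -0.0]
wrist_force: [-0.9, 0.0, -0.1]
finger_gap: -0.0001
```

```bash
python3 - <<'E'
from h import *
p=viewer.read_camera('wrist'); s=get_state()
print(s['clock'],s['tcp_pos'].round(4),s['joint_pos'].round(2),np.round(s['wrist_force'],2),s['finger_gap'])
np.savez('pics/w2.npz',**p); im=cv2.resize(p['image'],None,fx=1.5,fy=1.5); save(im,'w2.png')
Rm,t=ext(p);print('cam',(-Rm.T@t).round(3))
for q in ['die_top','press']: print(q,[(np.round(d['at']),round(d['score'],2)) for d in finder.find_in(p,q)][:4])
print('tcp proj',proj(p,s['tcp_pos']),proj(p,[.458,-.151,.052]),proj(p,[.584,-.181,.085]))
w=cloud(p);W=w.reshape(-1,3);W=W[~np.isnan(W[:,2])]
m=(W[:,2]>.048)&(W[:,2]<.06)&(np.hypot(W[:,0]-.458,W[:,1]+.151)<.04)
q=W[m];print(len(q));
if len(q): print(q.mean(0),np.median(q[:,2]),cv2.minEnclosingCircle(q[:,:2].astype(np.float32)))
E
```

```text
3.2 [ 0.458  -0.1512  0.1803] [-0.49  0.16 -0.28  1.13 -0.   -0.26] [-0.14 -0.01 -0.36] 0.00045130878988898526
cam [ 0.39  -0.136  0.324]
die_top []
press [(array([248., 186.]), 0.86), (array([22., 15.]), 0.79)]
tcp proj [251.61640453 248.37411306] [251.31534127 184.35097471] [250.50560772 331.93035757]
1222
[ 0.45568293 -0.15313657  0.05342782] 0.05347789482327611 ((0.45620182156562805, -0.15314382314682007), 0.017963651567697525)
```

View pics/w2.png

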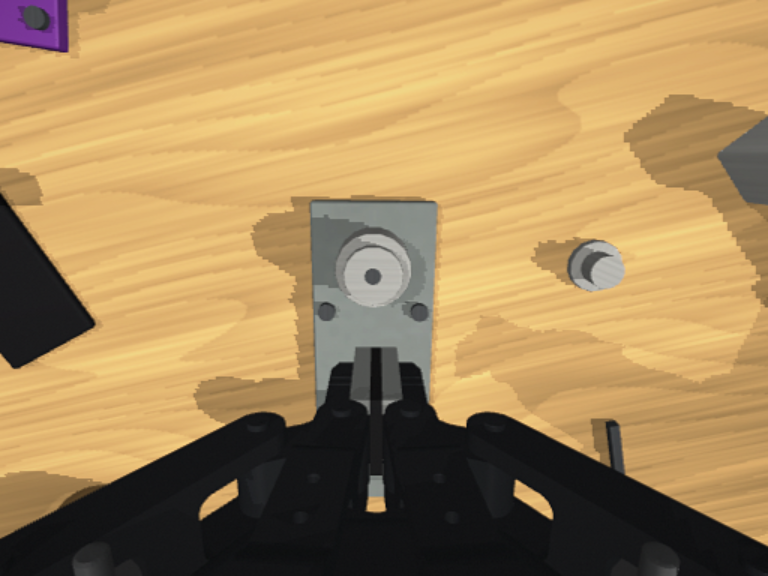

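The wrist view shows the grey press with its die top at (373,275) of the enlarged picture. The spare die is at (597,265) and the hex key at (615,445). The measured die is (0.456, -0.153, 0.0535) with an 18 mm radius, which fits. Now descending.

{"method": "arm_command", "body": {
  "motion": [
    {"x": 1, "y": 1, "z": 50, "rx": 0, "ry": 0, "rz": 0, "hand": 1},
    {"x": 1, "y": 1, "z": 95, "rx": 0, "ry": 0, "rz": 0, "hand": 1},
    {"x": 1, "y": 1, "z": 115, "rx": 0, "ry": 0, "rz": 0, "hand": 1},
    {"x": 1, "y": 1, "z": 120, "rx": 0, "ry": 0, "rz": 0, "hand": 1},
    {"x": 1, "y": 1, "z": 123, "rx": 0, "ry": 0, "rz": 0, "hand": 1},
    {"x": 1, "y": 1, "z": 126, "rx": 0, "ry": 0, "rz": 0, "hand": 1},
    {"x": 1, "y": 1, "z": 128, "rx": 0, "ry": 0, "rz": 0, "hand": 1},
    {"x": 1, "y": 1, "z": 129, "rx": 0, "ry": 0, "rz": 0, "hand": 1},
    {"x": 1, "y": 1, "z": 129, "rx": 0, "ry": 0, "rz": 0, "hand": 1}
  ]
}}

```text
clock: 4.42
tcp_pos: [0.4578, -0.1503, 0.0519]
orientation: [0.001, 0.113, 0.994, -0.0]
wrist_force: [-0.9, -0.5, 3.9]
finger_gap: -0.0001
```

{"method": "arm_command", "body": {
  "motion": [
    {"x": 0, "y": 0, "z": 1, "rx": 0, "ry": 0, "rz": 0, "hand": 1},
    {"x": 0, "y": 0, "z": 2, "rx": 0, "ry": 0, "rz": 0, "hand": 1},
    {"x": 0, "y": 0, "z": 3, "rx": 0, "ry": 0, "rz": 0, "hand": 1},
    {"x": 0, "y": 0, "z": 3, "rx": 0, "ry": 0, "rz": 0, "hand": 1}
  ]
}}

```text
clock: 4.92
tcp_pos: [0.4577, -0.1503, 0.0483]
orientation: [0.0, 0.113, 0.994, -0.0]
wrist_force: [1.8, -1.8, 2.4]
finger_gap: 0.0002
```

{"method": "arm_command", "body": {
  "motion": [
    {"x": 0, "y": 0, "z": 1, "rx": 0, "ry": 0, "rz": 0, "hand": 1},
    {"x": 0, "y": 0, "z": 1, "rx": 0, "ry": 0, "rz": 0, "hand": 1}
  ]
}}

```text
clock: 5.18
tcp_pos: [0.4577, -0.1503, 0.048]
orientation: [0.001, 0.113, 0.994, -0.0]
wrist_force: [0.3, -0.9, 7.4]
finger_gap: -0.0001
```

{"method": "arm_command", "body": {
  "motion": [
    {"x": 0, "y": 0, "z": 1, "rx": 0, "ry": 0, "rz": 0, "hand": 1},
    {"x": 0, "y": 0, "z": 1, "rx": 0, "ry": 0, "rz": 0, "hand": 1}
  ]
}}

```text
clock: 5.42
tcp_pos: [0.4577, -0.1503, 0.0479]
orientation: [0.001, 0.113, 0.994, -0.0]
wrist_force: [-2.2, 1.3, 16.6]
finger_gap: 0.0002
```

The die is home: z is 0.048 and the force is 16.6 N. Rising and crossing to the lever, opening on the way.

{"method": "arm_command", "body": {
  "motion": [
    {"x": 0, "y": 0, "z": -30, "rx": 0, "ry": 0, "rz": 0, "hand": 1},
    {"x": 0, "y": 0, "z": -90, "rx": 0, "ry": 0, "rz": 0, "hand": 1},
    {"x": 5, "y": 40, "z": -135, "rx": 0, "ry": 0, "rz": -10, "hand": -1},
    {"x": 10, "y": 95, "z": -150, "rx": 0, "ry": 0, "rz": -20, "hand": -1},
    {"x": 10, "y": 150, "z": -150, "rx": 0, "ry": 0, "rz": -30, "hand": -1},
    {"x": 17, "y": 205, "z": -150, "rx": 0, "ry": 0, "rz": -40, "hand": -1},
    {"x": 17, "y": 260, "z": -150, "rx": 0, "ry": 0, "rz": -40, "hand": -1},
    {"x": 17, "y": 294, "z": -150, "rx": 0, "ry": 0, "rz": -40, "hand": -1},
    {"x": 17, "y": 294, "z": -150, "rx": 0, "ry": 0, "rz": -40, "hand": -1},
    {"x": 17, "y": 294, "z": -150, "rx": 0, "ry": 0, "rz": -40, "hand": -1}
  ]
}}

```text
clock: 6.68
tcp_pos: [0.5055, 0.1399, 0.1954]
orientation: [-0.001, -0.234, 0.972, -0.0]
wrist_force: [0.1, -0.4, -0.1]
finger_gap: 0.0854
```

```bash
python3 - <<'E'
from h import *
p=viewer.read_camera('wrist'); s=get_state()
print(s['clock'],s['tcp_pos'].round(4),s['joint_pos'].round(2),np.round(s['wrist_force'],2),s['finger_gap'])
np.savez('pics/w3.npz',**p); save(cv2.resize(p['image'],None,fx=1.5,fy=1.5),'w3.png')
for q in ['lever','head','eye','balance']: print(q,[(np.round(d['at']),round(d['score'],2)) for d in finder.find_in(p,q)][:4])
W=cloud(p).reshape(-1,3);W=W[~np.isnan(W[:,2])]
u=np.array([.894,.447]);n=np.array([-.447,.894]);e=np.array([.566,.1686])
d=W[:,:2]-e; a=d@u;b=d@n
m=(abs(b)<.03)&(a>-.165)&(a<.16)&(W[:,2]>.02)&(W[:,2]<.056)
A=a[m];B=b[m];Z=W[m][:,2]
for k in np.arange(-.16,.16,.01):
    i=(A>k)&(A<k+.01)
    if i.sum()>5:
        zt=np.percentile(Z[i],90); j=i&(Z>zt-.006); Zj=B[A.size*[True] and j]
        print(round(k,2),i.sum(),'ztop',zt.round(4),'b',Zj.min().round(4),Zj.max().round(4),'mid',((Zj.min()+Zj.max())/2).round(4))
h=W[m][(Z>.044)&(A<-.1)]; 
if len(h): print('head',cv2.minAreaRect(h[:,:2].astype(np.float32)))
s=get_state(); print(rel([.508,.1395,.05],3.606,s))
E
```

```text
6.725 [0.5057 0.1395 0.1957] [ 0.12  0.23 -0.15  1.19 -0.   -0.36] [ 0.47 -0.08  0.11] 0.08551390906638201
lever [(array([247., 173.]), 0.79)]
head [(array([247., 181.]), 0.87), (array([ 80., 239.]), 0.31), (array([127.,  98.]), 0.16)]
eye [(array([249., 174.]), 0.81)]
balance [(array([247., 175.]), 0.81)]
-0.16 129 ztop 0.0512 b -0.0209 0.0186 mid -0.0012
-0.15 559 ztop 0.0519 b -0.0219 0.0197 mid -0.0011
-0.14 533 ztop 0.0518 b -0.022 0.0192 mid -0.0014
-0.13 557 ztop 0.0518 b -0.0222 0.0195 mid -0.0014
-0.12 456 ztop 0.0518 b -0.0222 0.0197 mid -0.0013
-0.11 170 ztop 0.0377 b -0.009 0.0064 mid -0.0013
-0.1 179 ztop 0.0378 b -0.009 0.0066 mid -0.0012
-0.09 172 ztop 0.0378 b -0.009 0.0067 mid -0.0011
-0.08 169 ztop 0.0377 b -0.009 0.0069 mid -0.001
-0.07 161 ztop 0.0378 b -0.009 0.0069 mid -0.001
-0.06 146 ztop 0.0379 b -0.0089 0.0062 mid -0.0014
-0.05 159 ztop 0.0377 b -0.009 0.0063 mid -0.0013
-0.04 147 ztop 0.0377 b -0.0089 0.0064 mid -0.0013
-0.03 151 ztop 0.0376 b -0.0089 0.0066 mid -0.0012
-0.02 211 ztop 0.0433 b -0.0098 0.0076 mid -0.0011
-0.01 176 ztop 0.0462 b -0.0096 0.0077 mid -0.001
0.0 128 ztop 0.0457 b -0.0098 0.0079 mid -0.0009
0.01 101 ztop 0.041 b -0.0098 0.008 mid -0.0009
0.02 119 ztop 0.0377 b -0.0078 0.0062 mid -0.0008
0.03 118 ztop 0.0376 b -0.0078 0.0063 mid -0.0007
0.04 112 ztop 0.0378 b -0.0078 0.0064 mid -0.0007
0.05 113 ztop 0.0378 b -0.0078 0.0066 mid -0.0006
0.06 111 ztop 0.0378 b -0.0077 0.0067 mid -0.0005
0.07 108 ztop 0.0377 b -0.0077 0.0068 mid -0.0005
0.08 105 ztop 0.0376 b -0.0077 0.0069 mid -0.0004
0.09 108 ztop 0.0375 b -0.0077 0.0071 mid -0.0003
0.1 306 ztop 0.0404 b -0.0133 0.0129 mid -0.0002
0.11 420 ztop 0.0458 b -0.02 0.0175 mid -0.0012
0.12 28 ztop 0.0371 b -0.0241 0.0226 mid -0.0008
head ((0.44861888885498047, 0.1085120141506195), (0.04162435606122017, 0.041901521384716034), 26.514921188354492)
(array([ -1.6,  -0.5, 146.3]), array([-0. , -0. ,  0.4]), np.float64(-2.671))
```

View pics/w3.png

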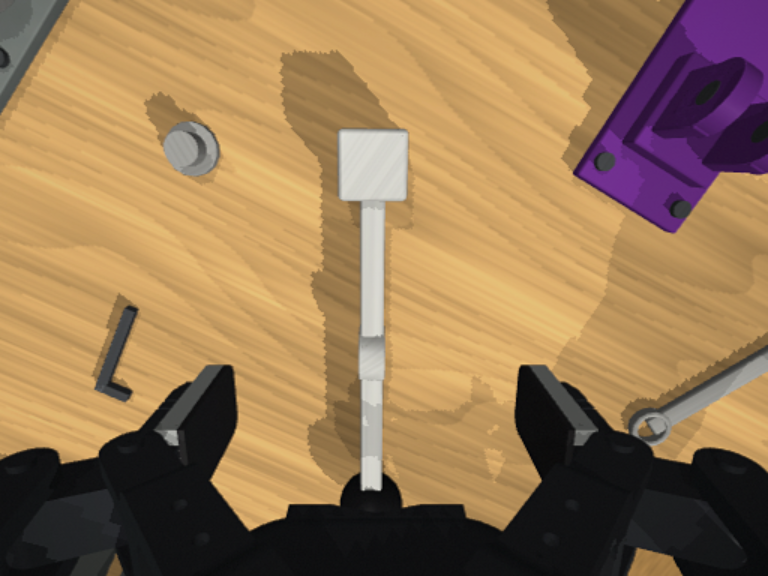

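The lever's head is at (373,165), its eye at (372,357) and its knob at (371,500). The gripper is centred and aligned on it, needing a 2 mm sideways correction. The spare die, hex key and wrench are well outside the jaws. Descending to grip.

{"method": "arm_command", "body": {
  "force": 60,
  "motion": [
    {"x": 0, "y": -2, "z": 50, "rx": 0, "ry": 0, "rz": 0, "hand": -1},
    {"x": 0, "y": -2, "z": 100, "rx": 0, "ry": 0, "rz": 0, "hand": -1},
    {"x": 0, "y": -2, "z": 145, "rx": 0, "ry": 0, "rz": 0, "hand": -1},
    {"x": 0, "y": -2, "z": 170, "rx": 0, "ry": 0, "rz": 0, "hand": -1},
    {"x": 0, "y": -2, "z": 182, "rx": 0, "ry": 0, "rz": 0, "hand": -1},
    {"x": 0, "y": -2, "z": 186, "rx": 0, "ry": 0, "rz": 0, "hand": -1},
    {"x": 0, "y": -2, "z": 186, "rx": 0, "ry": 0, "rz": 0, "hand": -1}
  ]
}}

```text
clock: 7.8
tcp_pos: [0.5082, 0.1384, 0.0111]
orientation: [0.001, -0.234, 0.972, -0.0]
wrist_force: [1.4, -0.1, 0.8]
finger_gap: 0.0856
```

{"method": "arm_command", "body": {
  "force": 60,
  "motion": [
    {"x": 0, "y": 0, "z": 0, "rx": 0, "ry": 0, "rz": 0, "hand": 1},
    {"x": 0, "y": 0, "z": 0, "rx": 0, "ry": 0, "rz": 0, "hand": 1},
    {"x": 0, "y": 0, "z": 0, "rx": 0, "ry": 0, "rz": 0, "hand": 1},
    {"x": 0, "y": 0, "z": 0, "rx": 0, "ry": 0, "rz": 0, "hand": 1},
    {"x": 0, "y": 0, "z": 0, "rx": 0, "ry": 0, "rz": 0, "hand": 1},
    {"x": 0, "y": 0, "z": 0, "rx": 0, "ry": 0, "rz": 0, "hand": 1}
  ]
}}

```text
clock: 8.55
tcp_pos: [0.5077, 0.1385, 0.0106]
orientation: [0.0, -0.234, 0.972, -0.0]
wrist_force: [0.1, -1.2, 5.2]
finger_gap: 0.0147
```

{"method": "arm_command", "body": {
  "motion": [
    {"x": 0, "y": 0, "z": -15, "rx": 0, "ry": 0, "rz": 0, "hand": 1},
    {"x": 0, "y": 0, "z": -40, "rx": 0, "ry": 0, "rz": 0, "hand": 1},
    {"x": 0, "y": 0, "z": -70, "rx": 0, "ry": 0, "rz": 0, "hand": 1},
    {"x": 0, "y": 0, "z": -105, "rx": 0, "ry": 0, "rz": 0, "hand": 1},
    {"x": 0, "y": 0, "z": -130, "rx": 0, "ry": 0, "rz": 0, "hand": 1},
    {"x": 0, "y": 0, "z": -145, "rx": 0, "ry": 0, "rz": 0, "hand": 1},
    {"x": 0, "y": 0, "z": -145, "rx": 0, "ry": 0, "rz": 0, "hand": 1},
    {"x": 0, "y": 0, "z": -145, "rx": 0, "ry": 0, "rz": 0, "hand": 1}
  ]
}}

```text
clock: 9.55
tcp_pos: [0.5065, 0.1384, 0.1541]
orientation: [-0.001, -0.234, 0.972, 0.0]
wrist_force: [0.7, 0.3, -4.5]
finger_gap: 0.015
```

```bash
python3 - <<'E'
from h import *
p=viewer.read_camera('wrist'); s=get_state()
print(s['clock'],s['tcp_pos'].round(4),s['joint_pos'].round(2),np.round(s['wrist_force'],2),s['finger_gap'],np.round(s['ft_torque'],2))
np.savez('pics/w4.npz',**p); save(cv2.resize(p['image'],None,fx=1.5,fy=1.5),'w4.png')
# press: target
W=np.load('pics/w2.npz'); p2=dict(W); w=cloud(p2).reshape(-1,3); w=w[~np.isnan(w[:,2])]
b=w[(w[:,2]>.008)&(w[:,2]<.018)&(np.abs(w[:,0]-.5)<.12)&(np.abs(w[:,1]+.16)<.07)&(w[:,0]<.49)]
print('base',len(b),cv2.minAreaRect(b[:,:2].astype(np.float32)))
die=np.array([.4573,-.1517]); 
for yaw in (-.23,): 
    t=die+.065*np.array([np.cos(yaw),np.sin(yaw)]); print(t, rel([*t,.146],yaw+np.pi))
E
```

```text
9.6 [0.5064 0.1384 0.1539] [ 0.11  0.26 -0.23  1.09 -0.   -0.36] [-0.69 -0.39 -4.06] 0.014709644375182754 [ 0.01  0.02 -0.05]
base 3810 ((0.45819365978240967, -0.15370619297027588), (0.08424732089042664, 0.08315151929855347), 76.93657684326172)
[ 0.52058832 -0.16651854] (array([ 126., -278.,    8.]), array([-0. , -0.2, 40.2]), np.float64(-2.669))
```

View pics/w4.png

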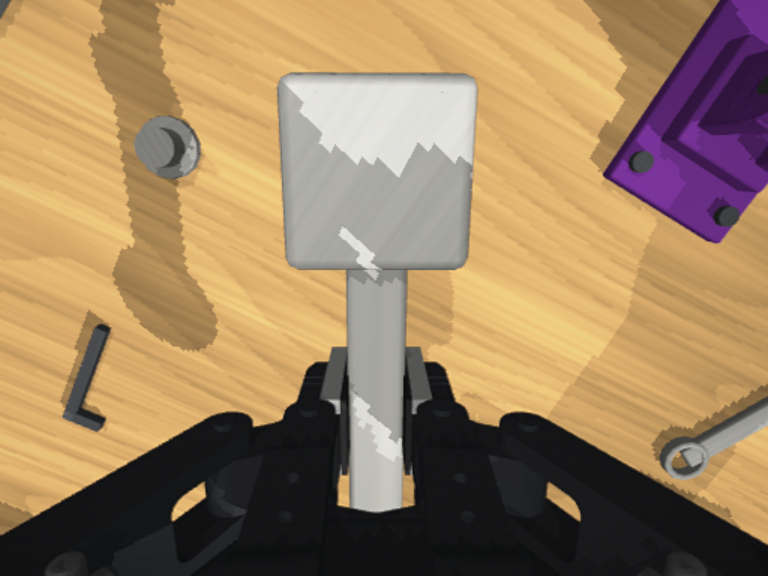

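The lever is held level: head at (377,170), bar between the pads, load about 4.3 N and hardly any moment. Carrying it to the press.

{"method": "arm_command", "body": {
  "motion": [
    {"x": 10, "y": -25, "z": 0, "rx": 0, "ry": 0, "rz": 4, "hand": 1},
    {"x": 25, "y": -60, "z": 0, "rx": 0, "ry": 0, "rz": 9, "hand": 1},
    {"x": 42, "y": -95, "z": 0, "rx": 0, "ry": 0, "rz": 14, "hand": 1},
    {"x": 59, "y": -130, "z": 0, "rx": 0, "ry": 0, "rz": 19, "hand": 1},
    {"x": 75, "y": -165, "z": 0, "rx": 0, "ry": 0, "rz": 24, "hand": 1},
    {"x": 90, "y": -200, "z": 0, "rx": 0, "ry": 0, "rz": 29, "hand": 1},
    {"x": 105, "y": -232, "z": 2, "rx": 0, "ry": 0, "rz": 34, "hand": 1},
    {"x": 117, "y": -258, "z": 4, "rx": 0, "ry": 0, "rz": 38, "hand": 1},
    {"x": 124, "y": -273, "z": 6, "rx": 0, "ry": 0, "rz": 40, "hand": 1},
    {"x": 126, "y": -278, "z": 7, "rx": 0, "ry": 0, "rz": 40, "hand": 1}
  ]
}}

```text
clock: 10.85
tcp_pos: [0.5212, -0.1667, 0.1473]
orientation: [-0.001, 0.113, 0.994, 0.0]
wrist_force: [0.8, 0.1, -5.0]
finger_gap: 0.0147
```

{"method": "arm_command", "body": {
  "motion": [
    {"x": 0, "y": 0, "z": 0, "rx": 0, "ry": 0, "rz": 0, "hand": 1},
    {"x": 0, "y": 0, "z": 0, "rx": 0, "ry": 0, "rz": 0, "hand": 1},
    {"x": 0, "y": 0, "z": 0, "rx": 0, "ry": 0, "rz": 0, "hand": 1}
  ]
}}

```text
clock: 11.22
tcp_pos: [0.5217, -0.1655, 0.1484]
orientation: [0.0, 0.112, 0.994, 0.0]
wrist_force: [-0.0, 0.3, -3.9]
finger_gap: 0.0153
```

```bash
python3 - <<'E'
from h import *
p=viewer.read_camera('wrist'); ps=viewer.read_camera('scene'); pd=viewer.read_camera('side'); s=get_state()
print(s['clock'],s['tcp_pos'].round(4),np.round(s['orientation'],3),np.round(s['wrist_force'],2),s['finger_gap'],np.round(s['ft_torque'],2),abs(s['qvel']).max())
np.savez('pics/w5.npz',**p); np.savez('pics/s5.npz',**ps); np.savez('pics/d5.npz',**pd)
a=cv2.resize(ps['image'][150:260,170:310],(400,314)); b=cv2.resize(pd['image'][130:230,170:310],(400,286)); c=cv2.resize(p['image'],(400,300))
M=np.zeros((600,800,3),np.uint8); M[:300,:400]=c; M[:314,400:]=a; M[314:,:400]=b; save(M,'m5.png')
print(rel([.5206,-.1665,.146],-.23+np.pi,s))
W=cloud(p).reshape(-1,3);W=W[~np.isnan(W[:,2])]
h=W[(W[:,2]>.175)&(W[:,2]<.2)&(np.hypot(W[:,0]-.457,W[:,1]+.152)<.045)]
h=h[h[:,2]>np.percentile(h[:,2],80)-.006]
print('head',len(h),h.mean(0),cv2.minAreaRect(h[:,:2].astype(np.float32)))
A=np.c_[h[:,:2],np.ones(len(h))]; print('plane slope',np.linalg.lstsq(A,h[:,2],rcond=None)[0])
E
```

```text
11.375 [ 0.5218 -0.1659  0.1485] [ 0.     0.112  0.994 -0.   ] [ 0.26 -0.19 -3.31] 0.014719848607584601 [ 0.05 -0.01 -0.01] 0.00322665179067725
(array([ 1. , -0.8,  2.5]), array([-0. ,  0. ,  0.3]), np.float64(2.917))
head 16650 [ 0.456548   -0.15113392  0.18861197] ((0.4577515721321106, -0.15136566758155823), (0.04234020784497261, 0.042371299117803574), 77.01170349121094)
plane slope [1.50191252e-03 9.18847208e-05 1.87940165e-01]
```

View pics/m5.png

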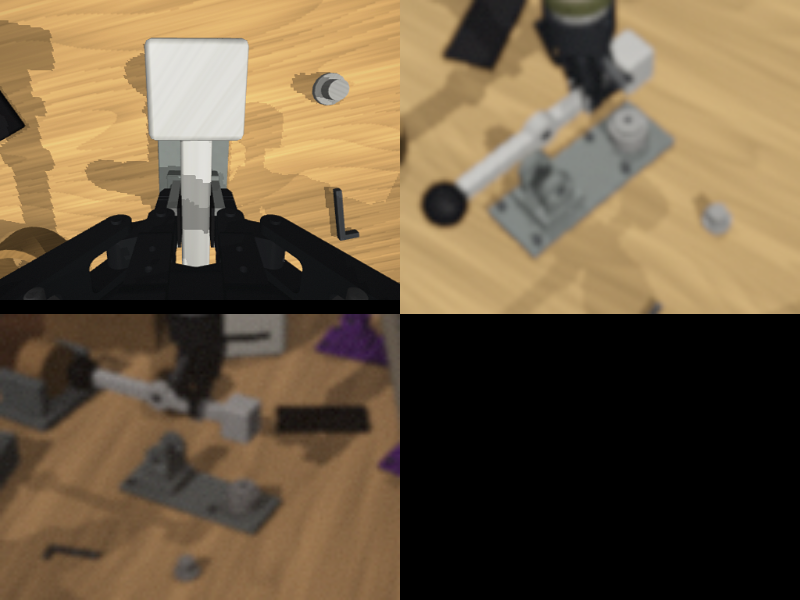

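The wrist view puts the head centre at (0.458, -0.151) with slope below 0.002. The die is at (0.457, -0.152). The eye works out at (0.584, -0.181), which matches the clevis middle. The underside is about 52 mm above the cheeks, and the arm is still. The scene (upper right) and side (lower left) views show the lever in line above the press, with the spare die and hex key in place.

```bash
python3 -c "
from h import *
print(hand_in()); s=get_state(); print(s['clock'],s['tcp_pos'],s['finger_gap'])"
```

```text
the job is handed in; nothing more can be done
None
the job is handed in; nothing more can be done
```

I pushed the die home in the grey press, then picked the lever up by its balance point and left it held level above the press. The job was handed in at about 11.4 s of the 48 s allowed, and no verdict was reported.

- **Die:** it stopped at 48 mm above the bench with 16.6 N of push, so it was on its hard stop. That is slightly over the 10 to 15 N given as showing it home.
- **Lever over the press:** in the last wrist picture, the head is within about 2 mm of the die in plan. The eye, worked out from the head and bar direction, is within about 2 mm of the clevis middle.
- **Attitude and clearance:** the head's top sloped by less than 0.002 rad. The underside was about 52 mm above the cheeks, and the arm was still.
- **Grip:** the finger opening was 14.7 mm on the 16 mm bar, holding about 4 N with almost no moment.
- **Other things on the bench:** the spare die and hex key look unmoved in the last pictures. I took no end measurement of the others, but the arm and lever stayed clear of them.

Two things disagreed or went wrong:
- **Cameras:** they differed by about 2 to 5 mm in position. I placed the lever mainly by the wrist camera, so the plan figures carry that uncertainty.
- **Refused calls:** my first two move calls were refused because of missing keys. That cost no arm motion.

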